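# Lever off a clip-on battery cover

### The job

Use the screwdriver to lever the clip-on cover of the bench meter up until it pops free: slide the blade over the front edge of the housing and under the cover's overhanging lip, and press the handle down; do not take hold of the cover while it is still clipped down. Then lay the screwdriver down on the bare bench top, take the loosened cover off and lay it flat in the middle of the shallow metal tray. Leave the other things on the bench where they are.

Things in the scene. Friction and masses are not known exactly. Their poses are not given: they have to be found in the camera images.
- housing: Bench meter, a low grey case screwed to the bench, 150 (its x) x 110 (its y) x 60 mm high, flat top. Origin on the bench under the case's centre; x points from the pry edge (front) to the small display (rear, standing up to z = 67). On its top a hollow square collar, x -21 to +27, y -25 to +25, rises from z = 60 to z = 70 and carries the cover.
- pry_edge (a point): Middle of the housing's front top edge, at (-75, 0, 60) mm of the housing: the fulcrum. From here the flat top runs 40 mm back to the cover's lip.
- cover: Grey clip-on cover: plate 65 (x) x 56 (y) x 8 mm with ribs 14 mm deep below it (within 23 mm of the middle). Origin at the centre of the plate's underside, z up. It sits on the collar, origin at (-2.5, 0, 70) mm of the housing, same axes, held by two spring detents (about 10 N). Its sides (56 mm apart in y) overhang the collar by 3 mm and can be gripped.
- cover_lip (a point): Middle of the lower front edge of the cover's lip, at (-32.5, 0, 0) mm of the cover. The lip overhangs the collar by 14 mm: below it is a slot 10 mm high (z = 60 to 70) above the housing top. Raised about 7 mm here, the cover pops past the detents and then stands tipped up, lip about 14 mm higher than before, rear edge on the collar.
- screwdriver: Screwdriver 178 mm long lying on the bench. Origin at the butt of the handle on its axis, z along the axis to the tip. Handle 28 mm thick from z = 0 to 88, straight steel shaft 6 mm in diameter from z = 88 to 178. Lying, its axis is 14 mm above the bench.
- tray: Shallow square aluminium tray, 150 x 150 mm outside, rim 16 mm high, walls and floor 3 mm. Origin on the bench under its centre.
- timer: Bystander: round white timer with a dark dial, 64 mm wide, 39 mm high; origin at the centre of its underside.
- powder_pot: Bystander: small white screw-lid pot, 36 mm wide, 44 mm high; origin at the centre of its underside.
- vial: Bystander: glass vial with a grey cap, 27 mm wide, 35 mm high; origin at the centre of its underside.
- marker: Bystander: marker pen lying on the bench, 126 mm long, 15 mm thick; origin at its rear end, z along it.
- dropper_bottle: Bystander: white dropper bottle, 32 mm wide, 82 mm high; origin at the centre of its underside.
- beaker: Bystander: clear plastic beaker, 70 mm wide, 102 mm high; origin at the centre of its underside.
- sachet: Bystander: flat grey sachet, 34 x 52 x 5 mm; origin at the centre of its underside.
- clip: Bystander: grey spring clamp lying flat, 28 x 92 mm, 33 mm high; origin at the centre of its underside.
Not all that is in view belongs to the job. Several things have the shape of the cover; the one meant has the colours described above.

How it is judged:
On the way:
1. the screwdriver, not the fingers, lifts the cover's lip by more than 3 mm (z of cover_lip in the frame of housing above 0.073 m and contact force between screwdriver and cover above 0.3 N and contact force between the fingers and cover below 0.1 N), for 0.03 s.
At the end, for the whole second after the job is handed in: The cover lies flat (within 0.12 rad, either face up) in the tray, its origin within 55 mm of the tray's centre and less than 30 mm above the bench; the screwdriver lies on the bench top (axis level within about 0.22 rad, origin less than 25 mm up), touching neither tray nor housing; both at rest (horizontal distance between cover and tray below 0.055 m and angle between the z axis of cover and the z axis of tray, either way round below 0.12 rad and height (world z) of cover below 0.03 m and linear speed of each of cover, screwdriver below 0.02 m/s and height (world z) of screwdriver below 0.025 m and angle between screwdriver's own z axis and vertical between 1.35 and 1.8 rad and contact force between screwdriver and tray below 0.05 N and contact force between screwdriver and housing below 0.05 N).
It fails at once if a bystander is moved by more than 30 mm (distance of any of timer, powder_pot, vial, clip, marker, dropper_bottle, beaker, sachet from where it was at the start of the episode above 0.03 m).
It fails at once if the fingers touch the cover while it is still clipped down (on the housing, lip raised less than 7 mm) (contact force between the fingers and cover above 0.5 N and horizontal distance between cover and housing below 0.02 m and height (world z) of cover above 0.06 m and z of cover_lip in the frame of housing below 0.077 m).
It also fails if it takes over 67 s, if anything falls off the work surface, if the arm or the gripper's body presses on something with over 40 N, if the wrist force passes 120 N, or if a joint passes its speed limit or range.

### The arm

A 7-joint arm with a two-finger parallel gripper is mounted at the origin on a cart in front of the work surface, level with it; the furniture and walls round the work are solid. World frame = base frame: x ahead of the robot, y to its left, z up, the work surface at z = 0. Lengths are in m, angles in rad, forces in N, time in s.
With the tool pointing down it reaches from about 0.4 to 0.85 m from the base axis. Payload 10.4 kg.
Tool frame: the origin (TCP) lies midway between the tips of the shut fingers; the grasp point (between the pads) lies 19 mm behind it; z points along the fingers, y is the line along which they close (so a half turn about z gives the same grasp; the last joint's range is limited). The gripper opens to 87 mm and grips with 3 to 60 N. Pads are 19 mm wide; open, the fingers measure 117 mm over their backs; the gripper's body (75 mm by 190 mm) begins 51 mm behind the grasp point.
Start: joints at [1.213, 0.332, -0.065, 1.46, 0.022, 1.35, -0.088], TCP at [0.205, -0.59, 0.223] pointing down, gripper open.
Joint ranges: [-2.6, 2.6], [-0.5, 2.12], [-1.47, 1.34], [0.16, 2.42], [-1.27, 4.41], [0.06, 2.06], [-2.6, 2.6]. Speed limits (rad/s): [2.22, 2.22, 2.79, 2.79, 3.14, 3.14, 3.14].

### API

Orientations are given as a rotation vector (axis times angle).
In Python, from rig import monitor, vision, order gives the robot as it stands.
- The arm moves only by the tool play_rows, never from a script. Its argument "targets" is text: rows parted by semicolons, each of 7 numbers parted by spaces: the shift along the world's x, y, z as a fraction of full scale, then the turn, a rotation vector about the world's x, y, z as a fraction of full scale, then the opening, from 0 (shut) to 1 (fully open). In form: dx dy dz wx wy wz grip; .... A call has 1 to 12 rows; each row is the pose to reach, as a shift and turn from the pose commanded when the call began; what a row does not reach only later rows make up. Full scale, the value 1, is 25 cm for a shift and 90 degrees for a turn. A row lasts 1/12 s, in which the tool goes at most 41.7 mm and 7.16 degrees, less where a joint would pass 70% of its speed; a pose out of reach is approached as far as the arm can. A call with a number of a shift or a turn outside -1 to 1 is refused whole. A call with a gripper value outside its range is refused whole. The fingers move at their own pace and stop on an object; "squeeze" is the grip in N (left out, the last holds). Time passes only in rows, so rows that repeat a pose let the fingers close. It gives the time, the measured TCP pose, the force, the opening and the grip force at its end, in the units of the state.
- monitor.sense(): the state, without advancing time (a new reading comes with each control period).
- vision.camera(name): name is "scene" or "top" or "wrist"; returns a dict with "frame" (400x640x3 uint8, red, green, blue), "z_map" (400x640 float32, m along the optical axis (not along the pixel's ray), 0 where there is no reading), "fx", "fy", "cx", "cy" (pixels), "rvec" (rotation vector, rad) and "tvec" (3), from world to camera coordinates, as OpenCV has them; the wrist camera has in their place "T_tool_cam" (4x4, takes a point from camera to tool coordinates, whose origin is the TCP and whose axes are the flange's). Camera axes: x right, y down, z forward; pixel columns grow to the right and rows downward; lengths in m; the calibration is good to about 2 mm. The wrist camera is an equidistant fisheye: a pixel r from the principal point sees the ray r / f radians off the axis. A picture is of the moment at which its call begins: read the wrist's pose just before it.
- order.job_done(): hands the job in; it is judged then, once.
Trained networks look in a picture, given as the dict that the camera call returned (one of the last four; its "shot" number tells which), for a name from the list of things; names that differ only in an ending like _2 or _b are one class to them, and where a whole thing is asked for, a point or a joint stands for the part that bears it (a point fixed in the world has none). Each returns a list of dicts, best first, with "conf" (0 to 1); they miss things now and then, are a little off and sometimes report something else, mostly with a low value. They report only what shows in the picture. A call takes as long as a camera call. They do not tell look-alikes from the thing itself.
- vision.cut_out(target, picture): "region" (400x640 bool, what is visible of it) and "xy" ([column, row] in pixels, amid what is visible of it).
The state is a dict: "clock": time; "q": joint angles; "joint_vel": joint speeds; "joint_torque": joint torques, N m; "tcp_pos": TCP position; "eef_rot": TCP orientation; "ft_force": force on the tool from outside, world axes, zero at the start; "ft_torque": the same for the moment, N m; "gripper_width": opening from 0.0 (shut) to 1.0 (fully open); "gripper_force": force on a finger pad.
Only numpy, scipy, OpenCV 4.12 (cv2) and the standard library are available. Lean on these libraries where they do the work, as an engineer would, in place of code of your own. Each camera call takes 0.05 s, during which the arm holds its last target. There are 200 camera calls.

## Working session

There is one attempt and no reset: what is moved stays moved. The work goes in short steps, Python scripts to look and compute and a tool call to move; the robot and the scene stay as the last step left them, time stands still between calls to the robot, and variables do not carry over. Pictures are saved under pics/ and viewed, at most 10 in all, crops included, and the job is handed in when it is done.

Besides the shell and the picture viewer there is one more tool, called after "Call:" by a JSON object that holds its "method" and its "body", one argument or row to a line. play_rows: Moves the arm, as the interface text tells. Its arguments: {"type":"object","properties":{"targets":{"type":"string"},"squeeze":{"type":"number"}},"required":["targets"]}

```bash
ls; mkdir -p pics
cat > h.py <<'E'
import numpy as np, cv2
from scipy.spatial.transform import Rotation as R
from rig import monitor, vision, order
def world(p):
    "world xyz map (400x640x3), nan where no depth"
    v,u=np.mgrid[:400,:640]; z=np.where(p["z_map"]>0,p["z_map"],np.nan)
    c=np.stack([(u-p["cx"])/p["fx"]*z,(v-p["cy"])/p["fy"]*z,z],-1)
    return (c-np.array(p["tvec"]).ravel())@R.from_rotvec(np.array(p["rvec"]).ravel()).as_matrix()
def save(n,im): cv2.imwrite(f"pics/{n}.png",im[:,:,::-1])
E
python3 - <<'E'
from h import *
s=monitor.sense(); print(s)
for n in("top","scene"):
    p=vision.camera(n); save(n,p["frame"]); W=world(p); np.save(n+"_W.npy",W)
    for t in["housing","cover","screwdriver","tray","timer","powder_pot","vial","marker","dropper_bottle","beaker","sachet","clip"]:
        for r in vision.cut_out(t,p)[:3]:
            m=r["region"]; q=W[m]; q=q[~np.isnan(q[:,0])]
            print(n,t,round(r["conf"],2),np.round(r["xy"]),m.sum(),np.round(np.median(q,0),3) if len(q) else None)
E
```

```text
pics
{'clock': 0.0, 'q': array([ 1.21338881,  0.3328714 , -0.0646914 ,  1.4609385 ,  0.02156852,
        1.34988735, -0.08848446]), 'joint_vel': array([-0.00108116,  0.00090469, -0.00195253,  0.0006718 ,  0.00043244,
        0.00109446,  0.00079242]), 'joint_torque': array([-5.90779564e-04, -6.23251605e+01,  2.44263693e-02, -3.89908183e+01,
       -6.13830169e-02,  3.99024237e-02,  1.13415942e-04]), 'tcp_pos': array([ 0.20524109, -0.58993379,  0.22175555]), 'eef_rot': array([-3.09630470e+00, -5.23263966e-01,  4.26433092e-04]), 'ft_force': array([-0.25757877,  0.28340036,  0.1785784 ]), 'ft_torque': array([0.00071684, 0.01129811, 0.06606975]), 'gripper_force': 0.0, 'gripper_width': 0.9977177035069719}
top housing 0.55 [309. 216.] 1015 [0.615 0.045 0.061]
top cover 0.68 [316. 217.] 293 [0.614 0.045 0.078]
top cover 0.55 [356. 224.] 269 [ 0.587 -0.102  0.022]
top cover 0.49 [347. 269.] 264 [ 0.424 -0.067  0.023]
top screwdriver 0.68 [254. 239.] 182 [0.548 0.275 0.024]
top tray 0.9 [403. 263.] 1729 [ 0.453 -0.273  0.004]
top timer 0.66 [201. 250.] 118 [0.492 0.465 0.005]
top timer 0.59 [
[... 724 characters left out ...]
0 [0.545 0.283 0.023]
scene tray 0.73 [417. 196.] 1253 [ 0.452 -0.276  0.004]
scene timer 0.59 [336. 179.] 227 [ 0.715 -0.17   0.023]
scene powder_pot 0.64 [318. 203.] 296 [0.612 0.047 0.078]
scene powder_pot 0.57 [258. 229.] 186 [0.704 0.205 0.034]
scene vial 0.48 [237. 242.] 142 [0.713 0.279 0.02 ]
scene dropper_bottle 0.43 [354. 167.] 108 [ 0.719 -0.299  0.039]
scene dropper_bottle 0.2 [240. 326.] 319 [0.494 0.469 0.005]
scene beaker 0.77 [219. 256.] 1057 [0.662 0.382 0.07 ]
scene beaker 0.29 [421. 171.] 132 [ 0.52  -0.451  0.01 ]
scene sachet 0.85 [240. 327.] 322 [0.494 0.469 0.005]
scene clip 0.49 [306. 180.] 200 [ 0.803 -0.102  0.018]
scene clip 0.21 [315. 203.] 260 [0.612 0.05  0.078]
```

Run:
```python
import cv2
t=cv2.imread("pics/top.png");s=cv2.imread("pics/scene.png")
a=cv2.resize(t[130:310,170:450],None,fx=2.8,fy=2.8,interpolation=2)
cv2.imwrite("pics/topc.png",a)
b=cv2.resize(s[140:360,180:480],None,fx=2.6,fy=2.6,interpolation=2)
cv2.imwrite("pics/scenec.png",b)
```

```text
(no output)
```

View pics/topc.png

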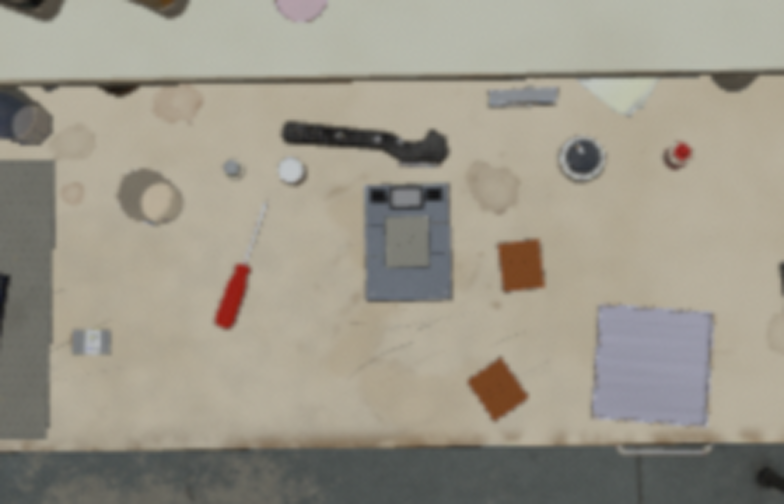

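View pics/scenec.png

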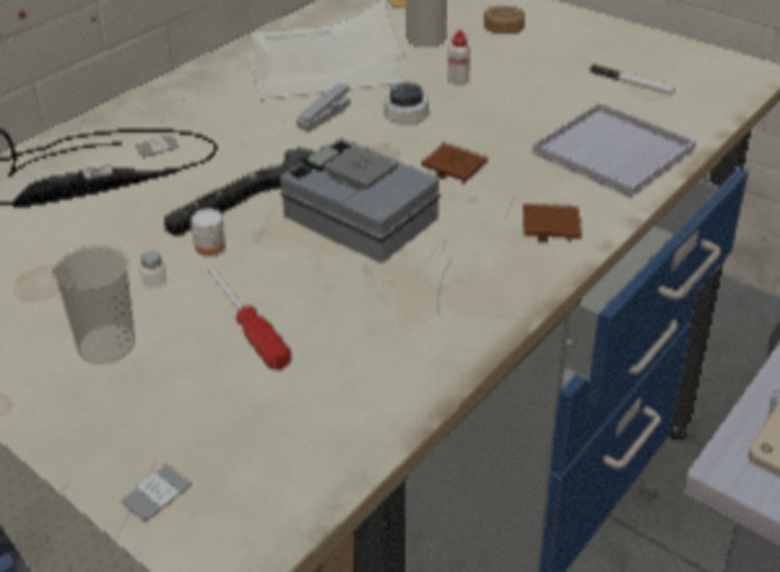

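Candidates for the cover, in top-camera pixels: a grey-on-grey plate on the housing at (316,217), and loose brown look-alikes at (356,224) and (347,269). The description says grey and clipped on the housing, so I choose (316,217). The screwdriver is the red one at (254,239), with its tip pointing away from the robot. Next I'll fit the poses.

```bash
cat > fit.py <<'E'
from h import *
def rect(P):
    (c,wh,a)=cv2.minAreaRect((P[:,:2]*1000).astype(np.float32)); return np.round(c,1),np.round(wh,1),round(a,1)
E
python3 - <<'E'
from fit import *
for n in("top","scene"):
    W=np.load(n+"_W.npy"); f=cv2.imread(f"pics/{n}.png")[:,:,::-1].astype(int)
    x,y,z=W[...,0],W[...,1],W[...,2]
    near=(abs(x-.6)<.15)&(abs(y-.045)<.09)
    print(n,"top60",rect(W[near&(abs(z-.06)<.006)]),np.nanmedian(z[near&(abs(z-.06)<.006)]))
    print(n,"cover",rect(W[near&(abs(z-.078)<.004)&(abs(x-.614)<.05)]),np.nanmedian(W[near&(abs(z-.078)<.004)&(abs(x-.614)<.05)],0))
    red=(f[...,0]>110)&(f[...,1]<70)&(f[...,2]<70)&(abs(x-.53)<.13)&(abs(y-.28)<.1)
    P=W[red]; print(n,"handle",rect(P),len(P),np.median(P,0),P[:,2].max())
    d=(z>.006)&(abs(x-.58)<.1)&(abs(y-.27)<.06)&~((x>.67)); P=W[d]; print("  sd",rect(P))
    t=(abs(x-.453)<.1)&(abs(y+.274)<.1)&(z>.01)&(z<.02); print(n,"tray",rect(W[t]))
    b=(abs(x-.35)<.03)&(abs(y-.1)<.1); print("bench z",np.nanmedian(z[b]))
E
```

```text
top top60 (array([616.3,  45.4]), array([150.1, 109.9]), 0.7) 0.06046348289121963
top cover (array([614.7,  43.8]), array([53.5, 64.7]), 89.4) [0.61429877 0.04575781 0.07805913]
top handle (array([550.4, 275.1]), array([21.7, 81. ]), 69.8) 122 [0.5479803  0.2749336  0.02636569] 0.03547946145824936
  sd (array([576. , 270.3]), array([118.7, 188. ]), 89.5)
top tray (array([ 450.1, -278.5]), array([188.7, 189.1]), 89.2)
bench z 5.011801386916915e-05
scene top60 (array([616.2,  46.2]), array([151.8, 113.2]), 1.3) 0.060321269919689564
scene cover (array([615.8,  45.2]), array([67. , 58.7]), 0.6) [0.61220277 0.0481753  0.07830635]
scene handle (array([550.3, 281.4]), array([22.2, 82.8]), 72.2) 200 [0.54352037 0.2853455  0.02561799] 0.03136914519267207
  sd (array([589.2, 263.6]), array([ 26.7, 169.2]), 69.3)
scene tray (array([ 453.7, -269.8]), array([155.5, 152.7]), 85.1)
bench z -0.0006260654041130258
```

Call:
{"method": "play_rows", "body": {
  "targets": "1 1 0 0 0 -0.43 1;1 1 0 0 0 -0.43 1;1 1 0 0 0 -0.43 1;1 1 0 0 0 -0.43 1;1 1 0 0 0 -0.43 1;1 1 0 0 0 -0.43 1;1 1 0 0 0 -0.43 1;1 1 0 0 0 -0.43 1;1 1 0 0 0 -0.43 1;1 1 0 0 0 -0.43 1"
}}

```text
clock: 2.13
tcp_pos: [0.4609, -0.3333, 0.2228]
eef_rot: [-3.096, 0.516, -0.003]
ft_force: [-0.1, 0.7, -0.3]
gripper_width: 1.003
gripper_force: 0.0
```

Call:
{"method": "play_rows", "body": {
  "targets": "0.2 1 0 0 0 0 1;0.2 1 0 0 0 0 1;0.2 1 0 0 0 0 1;0.2 1 0 0 0 0 1;0.2 1 0 0 0 0 1;0.2 1 0 0 0 0 1;0.2 1 0 0 0 0 1;0.2 1 0 0 0 0 1"
}}

```text
clock: 2.8
tcp_pos: [0.5059, -0.0871, 0.2229]
eef_rot: [-3.097, 0.523, -0.001]
ft_force: [-0.1, -0.6, -0.5]
gripper_width: 0.999
gripper_force: 0.0
```

Call:
{"method": "play_rows", "body": {
  "targets": "0.2 1 0 0 0 0 1;0.2 1 0 0 0 0 1;0.2 1 0 0 0 0 1;0.2 1 0 0 0 0 1;0.2 1 0 0 0 0 1;0.2 1 0 0 0 0 1;0.2 1 0 0 0 0 1;0.2 1 0 0 0 0 1"
}}

```text
clock: 3.47
tcp_pos: [0.5554, 0.1619, 0.2222]
eef_rot: [-3.096, 0.526, 0.002]
ft_force: [-0.8, -0.6, -0.2]
gripper_width: 0.999
gripper_force: 0.0
```

```bash
cat >> h.py <<'E'
def yaw(s):
    M=R.from_rotvec(s["eef_rot"]).as_matrix(); return M
def wworld(p,s):
    v,u=np.mgrid[:400,:640]; z=np.where(p["z_map"]>0,p["z_map"],np.nan)
    a,b=(u-p["cx"])/p["fx"],(v-p["cy"])/p["fy"]; th=np.hypot(a,b)
    k=np.where(th>1e-6,np.tan(th)/np.maximum(th,1e-9),1)
    c=np.stack([a*k*z,b*k*z,z],-1); T=p["T_tool_cam"]; M=R.from_rotvec(s["eef_rot"]).as_matrix()
    return (c@T[:3,:3].T+T[:3,3])@M.T+s["tcp_pos"]
E
python3 - <<'E'
from h import *
s=monitor.sense(); p=vision.camera("wrist"); save("w1",p["frame"]); W=wworld(p,s); np.save("w1.npy",W)
print(s["clock"],s["tcp_pos"],yaw(s).round(3).tolist(),s["q"].round(2))
for t in("screwdriver","vial","powder_pot"):
  for r in vision.cut_out(t,p)[:2]: print(t,r["conf"],r["xy"],r["region"].sum(),np.nanmedian(W[r["region"]],0).round(3))
E
```

```text
3.4667 [0.55536475 0.16192244 0.22217063] [[0.944, -0.33, -0.001], [-0.33, -0.944, 0.001], [-0.001, -0.001, -1.0]] [ 0.12  0.28 -0.59  1.56  0.16  1.34 -2.39]
screwdriver 0.86 [235.7, 195.4] 1558 [0.572 0.265 0.02 ]
vial 0.9 [191.4, 89.7] 486 [0.715 0.271 0.028]
powder_pot 0.72 [248.1, 66.8] 954 [0.71  0.195 0.042]
```

View pics/w1.png

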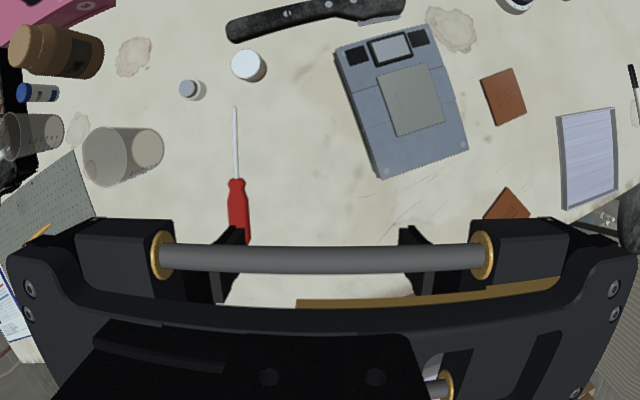

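The wrist view shows the screwdriver at (236,195) with its tip at (235,107). The cover on the housing, at (410,98), is grey, so it is the right one, and the brown look-alikes are at (503,96) and (505,205). Next I'll fit the axis from the wrist view.

Run:
```python
from fit import *
W=np.load("w1.npy"); f=cv2.imread("pics/w1.png")[:,:,::-1].astype(int)
x,y,z=W[...,0],W[...,1],W[...,2]
v,u=np.mgrid[:400,:640]
red=(f[...,0]>100)&(f[...,1]<70)&(f[...,2]<70)&(abs(x-.55)<.13)&(abs(y-.28)<.1)&(v<232)
P=W[red&np.isfinite(z)]; print(rect(P),P[:,2].max(),len(P))
sh=(abs(u-236)<10)&(v>100)&(v<178)&(z>.008)&(z<.03)&(y>.2)&(y<.3); S=W[sh]; print(rect(S),len(S),S[S[:,0].argmax()],np.median(S,0))
A=np.vstack([P,S])[:,:2]; l=cv2.fitLine(S[:,:2].astype(np.float32),cv2.DIST_HUBER,0,1e-4,1e-4).ravel(); print("shaft line",l,np.degrees(np.arctan2(l[1],l[0])))
near=(abs(x-.6)<.15)&(abs(y-.045)<.09)
print("housing",rect(W[near&(abs(z-.06)<.004)]),np.nanmedian(z[near&(abs(z-.06)<.006)]))
c=near&(abs(z-.078)<.004)&(abs(x-.614)<.05);print("cover",rect(W[c]),np.nanmedian(W[c],0))
```

```text
(array([572. , 253.9]), array([51.8, 93.6]), 36.9) 0.22178972788569415 800
(array([634.2, 247.2]), array([ 7.3, 87.6]), 70.5) 345 [0.67634305 0.23512392 0.01234861] [0.63211991 0.24697154 0.01555063]
shaft line [ 0.94444233 -0.32867724  0.6331265   0.24694003] -19.188507
housing (array([616.2,  45.4]), array([151.1, 111.2]), 0.6) 0.05927788257753633
cover (array([614.9,  45.7]), array([65.5, 56.9]), 0.4) [0.61506659 0.04686414 0.0772326 ]
```

Call:
{"method": "play_rows", "body": {
  "targets": "0.03 0.44 0 0 0 0 1;0.03 0.44 0 0 0 0 1;0.03 0.44 -0.2 0 0 0 1;0.03 0.44 -0.48 0 0 0 1;0.03 0.44 -0.48 0 0 0 1;0.03 0.44 -0.48 0 0 0 1;0.03 0.44 -0.48 0 0 0 1;0.03 0.44 -0.48 0 0 0 1"
}}

```text
clock: 4.33
tcp_pos: [0.5644, 0.269, 0.1053]
eef_rot: [-3.095, 0.535, -0.004]
ft_force: [0.4, 0.3, 0.9]
gripper_width: 1.0
gripper_force: 0.0
```

Run:
```python
from h import *
s=monitor.sense(); M=yaw(s); print(s["tcp_pos"],np.degrees(np.arctan2(M[1,0],M[0,0])),s["q"].round(3))
p=vision.camera("wrist"); W=wworld(p,s); x,y,z=W[...,0],W[...,1],W[...,2]
sh=(x>.6)&(x<.7)&(z>.009)&(z<.03)&(y>.2)&(y<.3)&(abs((y-.247)+.349*(x-.6335))<.012); S=W[sh]
l=cv2.fitLine(S[:,:2].astype(np.float32),cv2.DIST_HUBER,0,1e-4,1e-4).ravel(); print(len(S),l,np.degrees(np.arctan2(l[1],l[0])),S[S[:,0].argmax()])
```

```text
[0.56442782 0.26904161 0.1052649 ] -19.611477877932774 [-0.148  0.462 -0.479  1.58   0.228  1.153 -2.589]
750 [ 0.9443995  -0.32880032  0.639665    0.24544743] -19.195976 [0.67650649 0.23353245 0.01541221]
```

Call:
{"method": "play_rows", "body": {
  "targets": "0 0.01 0 0 0 0.055 1;0 0.01 0 0 0 0.055 1;0 0.01 0 0 0 0.055 1"
}}

```text
clock: 4.63
tcp_pos: [0.5641, 0.2722, 0.105]
eef_rot: [-3.114, 0.403, -0.004]
ft_force: [-0.5, -0.2, -0.3]
gripper_width: 0.997
gripper_force: 0.0
```

Run:
```python
from h import *
s=monitor.sense(); M=yaw(s); print(s["tcp_pos"],np.degrees(np.arctan2(M[1,0],M[0,0])),s["q"].round(3))
```

```text
[0.56414603 0.27218065 0.10495147] -14.732785557282435 [-0.141  0.467 -0.495  1.577  0.236  1.154 -2.514]
```

Call:
{"method": "play_rows", "body": {
  "targets": "0 0 -0.2 0 0 0 1;0 0 -0.34 0 0 0 1;0 0 -0.34 0 0 0 1;0 0 -0.34 0 0 0 1;0 0 -0.34 0 0 0 1"
}}

```text
clock: 5.05
tcp_pos: [0.5641, 0.2728, 0.0201]
eef_rot: [-3.115, 0.4, -0.003]
ft_force: [0.4, -0.1, 1.0]
gripper_width: 0.999
gripper_force: 0.0
```

Run:
```python
from h import *
s=monitor.sense(); M=yaw(s); print(s["tcp_pos"],np.degrees(np.arctan2(M[1,0],M[0,0])),s["q"].round(3))
```

```text
[0.56407165 0.27283215 0.02008099] -14.637945373692052 [-0.173  0.559 -0.455  1.638  0.28   1.007 -2.544]
```

Call:
{"method": "play_rows", "body": {
  "targets": "0 0 -0.062 0 0 0 1;0 0 -0.062 0 0 0 1;0 0 -0.062 0 0 0 0;0 0 -0.062 0 0 0 0;0 0 -0.062 0 0 0 0;0 0 -0.062 0 0 0 0;0 0 -0.062 0 0 0 0;0 0 -0.062 0 0 0 0;0 0 -0.062 0 0 0 0;0 0 -0.062 0 0 0 0",
  "squeeze": 50
}}

```text
clock: 5.88
tcp_pos: [0.5628, 0.2722, 0.0021]
eef_rot: [3.116, -0.398, -0.0]
ft_force: [-0.5, 0.2, 0.1]
gripper_width: 0.482
gripper_force: 0.0
```

Call:
{"method": "play_rows", "body": {
  "targets": "0 0 0 0 0 0 0;0 0 0 0 0 0 0;0 0 0 0 0 0 0;0 0 0 0 0 0 0;0 0 0 0 0 0 0;0 0 0 0 0 0 0"
}}

```text
clock: 6.38
tcp_pos: [0.5628, 0.2722, 0.002]
eef_rot: [3.116, -0.398, -0.0]
ft_force: [-0.1, 0.4, -0.9]
gripper_width: 0.326
gripper_force: 48.2
```

Call:
{"method": "play_rows", "body": {
  "targets": "0 0 0.16 0 0 0 0;0 0 0.3 0 0 0 0;0 0 0.44 0 0 0 0;-0.12 -0.2 0.44 0 0 0.06 0;-0.24 -0.4 0.44 0 0 0.12 0;-0.36 -0.6 0.44 0 0 0.171 0;-0.47 -0.8 0.44 0 0 0.171 0;-0.47 -0.91 0.44 0 0 0.171 0;-0.47 -0.91 0.44 0 0 0.171 0;-0.47 -0.91 0.44 0 0 0.171 0;-0.47 -0.91 0.44 0 0 0.171 0"
}}

```text
clock: 7.3
tcp_pos: [0.4446, 0.0415, 0.1122]
eef_rot: [3.14, 0.015, 0.0]
ft_force: [0.8, -0.0, -0.4]
gripper_width: 0.328
gripper_force: 48.2
```

```bash
cat > look.py <<'E'
from fit import *
import sys
s=monitor.sense(); M=yaw(s); print(s["clock"],s["tcp_pos"].round(4),"yaw",np.degrees(np.arctan2(M[1,0],M[0,0])).round(2),M[:,2].round(3),s["q"].round(2))
p=vision.camera("wrist"); W=wworld(p,s); np.save("wl.npy",W); save(sys.argv[1],p["frame"])
x,y,z=W[...,0],W[...,1],W[...,2]
t=s["tcp_pos"]
sh=(x>t[0]+.04)&(x<t[0]+.13)&(abs(y-t[1])<.03)&(z>.063)
S=W[sh]
print(len(S))
n=(abs(x-.615)<.11)&(abs(y-.045)<.08)
c=n&(z>.074)&(z<.1)&(x>.57); print("cover",c.sum(),rect(W[c]))
h=n&(abs(z-.06)<.004); print("top",rect(W[h]),np.nanmedian(z[h]))
E
python3 look.py w2
```

```text
7.3 [0.4446 0.0415 0.1122] yaw 0.53 [ 0.    -0.002 -1.   ] [ 0.26  0.07 -0.46  2.03  0.04  1.06 -1.78]
1958
cover 1547 (array([588.5,  45.5]), array([13.8, 55.9]), 0.8)
top (array([573.1,  45. ]), array([ 64.4, 111. ]), 0.7) 0.059006514142430716
```

View pics/w2.png

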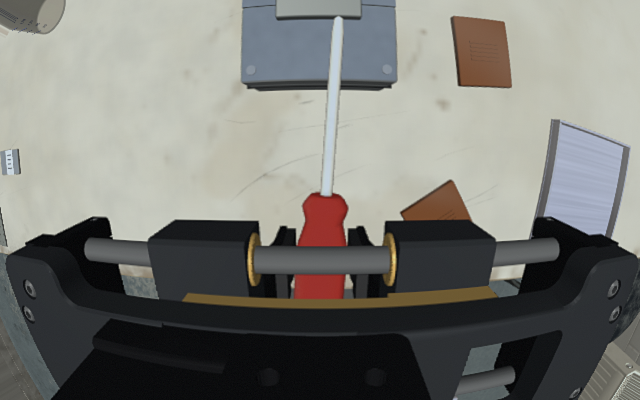

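The view shows the shaft from (326,195) to its tip at (338,18), so it points slightly right of the tool axis. The front edge of the housing is at row 83. Next I'll fit the shaft in 3D.

```bash
cat > shaft.py <<'E'
from h import *
import sys
def shaft(W,t,tip=None):
    # fit shaft crown points: seed near tool, linear RANSAC-like trimming
    x,y,z=W[...,0],W[...,1],W[...,2]; v,u=np.mgrid[:400,:640]
    S=W[(v<235)&(x>t[0]+.045)&(x<t[0]+.135)&(abs(y-t[1])<.03)&(z>t[2]-.03)&(z<t[2]+.05)&(z>.0)]
    S=S[np.isfinite(S[:,0])]
    return S
E
python3 - <<'E'
from shaft import *
W=np.load("wl.npy"); t=np.array([.4446,.0415,.1122]); S=shaft(W,t)
print(len(S)); 
for lo in np.arange(.05,.14,.01):
    B=S[(S[:,0]>t[0]+lo)&(S[:,0]<t[0]+lo+.01)&(S[:,2]>.1)]
    if len(B): print(round(t[0]+lo+.005,3),len(B),"y",B[:,1].min().round(4),B[:,1].max().round(4),"med",np.median(B[:,1]).round(4),"zmax",np.percentile(B[:,2],95).round(4))
print("tip",S[S[:,2]>.1][:,0].max())
E
```

```text
1835
0.5 257 y 0.036 0.0419 med 0.039 zmax 0.1274
0.51 262 y 0.0348 0.0415 med 0.0383 zmax 0.1272
0.52 263 y 0.0344 0.0411 med 0.0378 zmax 0.1273
0.53 248 y 0.0336 0.0402 med 0.0371 zmax 0.1272
0.54 250 y 0.0336 0.0394 med 0.0366 zmax 0.1274
0.55 235 y 0.0327 0.039 med 0.0362 zmax 0.1275
0.56 189 y 0.0328 0.0381 med 0.0353 zmax 0.127
0.57 2 y 0.0348 0.0352 med 0.035 zmax 0.1245
tip 0.5655226377626125
```

Call:
{"method": "play_rows", "body": {
  "targets": "0 0.008 -0.1 0 0 0.047 0;0 0.008 -0.2 0 0 0.047 0;0 0.008 -0.239 0 0 0.047 0;0 0.008 -0.239 0 0 0.047 0;0 0.008 -0.239 0 0 0.047 0"
}}

```text
clock: 7.77
tcp_pos: [0.4455, 0.0477, 0.0526]
eef_rot: [-3.138, -0.14, 0.001]
ft_force: [0.1, 0.1, -0.1]
gripper_width: 0.325
gripper_force: 48.8
```

```bash
cat > chk.py <<'E'
from shaft import *
s=monitor.sense(); M=yaw(s); t=s["tcp_pos"]; print(s["clock"],t.round(4),"yaw",np.degrees(np.arctan2(M[1,0],M[0,0])).round(2),"z",M[:,2].round(3),s["ft_force"].round(1),s["ft_torque"].round(2))
p=vision.camera("wrist"); W=wworld(p,s); np.save("wl.npy",W); save(sys.argv[1],p["frame"])
x,y,z=W[...,0],W[...,1],W[...,2]; f=p["frame"].astype(int)
S=shaft(W,t); S=S[(S[:,2]>.0625)&(S[:,0]<.582)|(S[:,0]<.538)]
for lo in np.arange(.05,.14,.01):
    B=S[(S[:,0]>t[0]+lo)&(S[:,0]<t[0]+lo+.01)&(S[:,2]>.03)]
    if len(B)>3: print(round(t[0]+lo+.005,3),len(B),"y",np.median(B[:,1]).round(4),"zmax",np.percentile(B[:,2],90).round(4))
print("tip",S[:,0].max() if len(S) else None)
h=(x>.545)&(x<.578)&(abs(y-.045)>.02)&(abs(y-.045)<.05)&(abs(z-.06)<.006); print("top z",np.nanmedian(z[h]))
for a,b in((.585,.59),(.59,.6),(.6,.61),(.61,.63),(.63,.645)):
    c=(x>a)&(x<b)&(abs(y-.045)<.025)&(z>.07)&(z<.12); print("cover z",a,np.nanmedian(z[c]),c.sum())
E
python3 chk.py w3
```

```text
7.7667 [0.4455 0.0477 0.0526] yaw 5.11 z [-0.001  0.001 -1.   ] [ 0.1  0.1 -0.1] [ 0.04 -0.01  0.01]
0.501 254 y 0.0505 zmax 0.0676
0.511 261 y 0.051 zmax 0.0677
0.521 267 y 0.0514 zmax 0.0679
0.531 260 y 0.0518 zmax 0.0678
0.541 265 y 0.0522 zmax 0.0678
0.551 259 y 0.0526 zmax 0.0678
0.561 190 y 0.053 zmax 0.0678
tip 0.5661556269690058
top z 0.0590993888053174
cover z 0.585 nan 0
cover z 0.59 nan 0
cover z 0.6 nan 0
cover z 0.61 nan 0
cover z 0.63 nan 0
  return np.nanmean(a, axis, out=out, keepdims=keepdims)
```

Call:
{"method": "play_rows", "body": {
  "targets": "0 -0.02 -0.003 0 0 -0.018 0;0 -0.02 -0.003 0 0 -0.018 0;0.02 -0.02 -0.003 0 0 -0.018 0;0.04 -0.02 -0.003 0 0 -0.018 0;0.06 -0.02 -0.003 0 0 -0.018 0;0.08 -0.02 -0.003 0 0 -0.018 0;0.1 -0.02 -0.003 0 0 -0.018 0;0.1 -0.02 -0.003 0 0 -0.018 0;0.1 -0.02 -0.003 0 0 -0.018 0"
}}

```text
clock: 8.57
tcp_pos: [0.4705, 0.0418, 0.0514]
eef_rot: [-3.14, -0.094, 0.001]
ft_force: [0.3, -0.6, -1.8]
gripper_width: 0.327
gripper_force: 48.8
```

```bash
python3 -W ignore chk.py w4
python3 - <<'E'
import cv2
a=cv2.imread("pics/w4.png")[0:230,200:460]; cv2.imwrite("pics/w4c.png",cv2.resize(a,None,fx=2.6,fy=2.6))
E
```

```text
8.5667 [0.4705 0.0418 0.0514] yaw 3.44 z [-0.  0. -1.] [ 0.3 -0.6 -1.8] [0.02 0.   0.01]
0.525 254 y 0.043 zmax 0.0665
0.535 261 y 0.0431 zmax 0.0667
0.545 267 y 0.0432 zmax 0.0666
0.555 261 y 0.0433 zmax 0.0668
0.565 266 y 0.0435 zmax 0.0667
0.575 260 y 0.0436 zmax 0.0668
0.585 79 y 0.0498 zmax 0.0761
tip 0.581997230478307
top z 0.05908531740621077
cover z 0.585 0.07705901374931763 1093
cover z 0.59 0.07696486902071575 1013
cover z 0.6 nan 0
cover z 0.61 nan 0
cover z 0.63 nan 0
```

View pics/w4c.png

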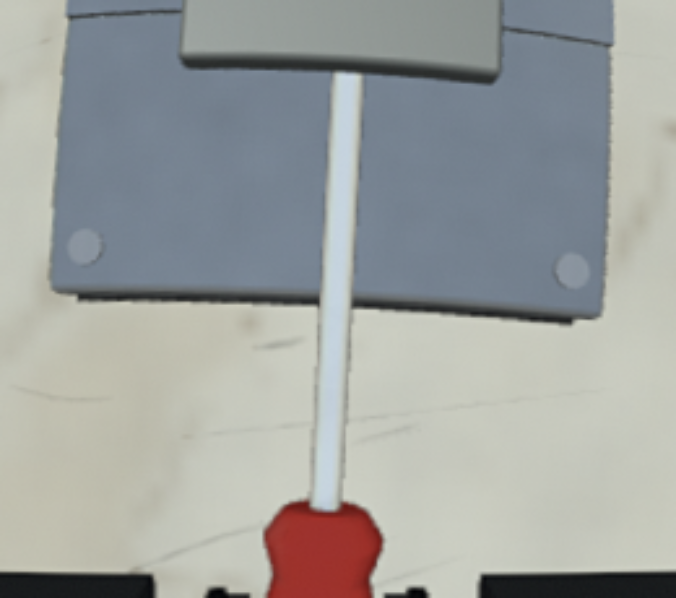

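The blade is under the lip: the shaft meets the cover edge at crop (347,72). Now I'll press the handle down, pivoting about the front edge.

Call:
{"method": "play_rows", "body": {
  "targets": "0.001 0 -0.0075 0 -0.017 0 0;0.002 0 -0.015 0 -0.033 0 0;0.003 0 -0.022 0 -0.05 0 0;0.005 0 -0.0295 0 -0.067 0 0;0.007 0 -0.037 0 -0.083 0 0;0.009 0 -0.044 0 -0.1 0 0;0.011 0 -0.051 0 -0.117 0 0;0.013 0 -0.058 0 -0.133 0 0;0.013 0 -0.058 0 -0.133 0 0",
  "squeeze": 60
}}

```text
clock: 9.37
tcp_pos: [0.4719, 0.0409, 0.0362]
eef_rot: [3.116, 0.092, 0.324]
ft_force: [-3.5, -1.0, -1.0]
gripper_width: 0.323
gripper_force: 60.0
```

```bash
python3 -W ignore chk.py w5
```

```text
9.3667 [0.4719 0.0409 0.0362] yaw 3.48 z [ 0.206 -0.001 -0.979] [-3.5 -1.  -1. ] [-0.14  1.1  -0.06]
0.527 258 y 0.0432 zmax 0.0623
0.537 249 y 0.0437 zmax 0.0645
0.547 241 y 0.0439 zmax 0.0662
0.557 259 y 0.0444 zmax 0.0684
0.567 241 y 0.0447 zmax 0.0705
0.577 224 y 0.0452 zmax 0.072
tip 0.5819611168438985
top z 0.05904317188595456
cover z 0.585 0.08099421213582814 882
cover z 0.59 0.08054767712901573 367
cover z 0.6 nan 0
cover z 0.61 nan 0
cover z 0.63 nan 0
```

Call:
{"method": "play_rows", "body": {
  "targets": "0.002 0 -0.007 0 -0.017 0 0;0.005 0 -0.014 0 -0.033 0 0;0.008 0 -0.021 0 -0.05 0 0;0.011 0 -0.028 0 -0.067 0 0;0.011 0 -0.028 0 -0.067 0 0"
}}

```text
clock: 9.83
tcp_pos: [0.4756, 0.0418, 0.0296]
eef_rot: [3.092, 0.094, 0.489]
ft_force: [-0.5, 0.4, -0.8]
gripper_width: 0.319
gripper_force: 60.0
```

```bash
python3 -W ignore chk.py w6
```

```text
9.8333 [0.4756 0.0418 0.0296] yaw 3.65 z [ 0.309 -0.    -0.951] [-0.5  0.4 -0.8] [-0.04  0.4  -0.06]
0.531 262 y 0.0444 zmax 0.0629
0.541 264 y 0.045 zmax 0.0664
0.551 254 y 0.0454 zmax 0.0695
0.561 258 y 0.0458 zmax 0.0726
0.571 250 y 0.0461 zmax 0.0756
0.581 132 y 0.0465 zmax 0.0779
tip 0.5818757519149435
top z 0.05904141651658848
cover z 0.585 0.08705115917520537 899
cover z 0.59 0.07026110684631029 21
cover z 0.6 nan 0
cover z 0.61 nan 0
cover z 0.63 nan 0
```

```bash
cat > cov.py <<'E'
from h import *
for n in("scene","top"):
    p=vision.camera(n); W=world(p); x,y,z=W[...,0],W[...,1],W[...,2]
    for a in np.arange(.575,.655,.01):
        c=(x>a)&(x<a+.01)&(abs(y-.045)<.025)&(z>.069)&(z<.12); print(n,round(a+.005,3),c.sum(),np.nanmedian(z[c]).round(4))
E
python3 -W ignore cov.py
```

```text
scene 0.58 7 0.079
scene 0.59 37 0.0905
scene 0.6 45 0.0898
scene 0.61 26 0.0876
scene 0.62 27 0.0853
scene 0.63 18 0.0825
scene 0.64 26 0.08
scene 0.65 11 0.0785
scene 0.66 5 0.07
top 0.58 3 0.0789
top 0.59 29 0.0925
top 0.6 45 0.09
top 0.61 44 0.0875
top 0.62 38 0.0852
top 0.63 35 0.0824
top 0.64 42 0.0801
top 0.65 28 0.0777
top 0.66 14 0.0733
```

Call:
{"method": "play_rows", "body": {
  "targets": "-0.008 0 0.021 0 0.05 0 0;-0.016 0 0.043 0 0.1 0 0;-0.021 0 0.07 0 0.155 0 0;-0.021 0 0.07 0 0.155 0 0;-0.06 0 0.07 0 0.155 0 0;-0.1 0 0.075 0 0.155 0 0;-0.15 0 0.08 0 0.155 0 0;-0.15 0 0.08 0 0.155 0 0;-0.15 0 0.2 0 0.2 0 0;-0.15 0 0.33 0 0.2 0 0;-0.15 0 0.33 0 0.2 0 0;-0.15 0 0.33 0 0.2 0 0"
}}

```text
clock: 10.98
tcp_pos: [0.4397, 0.0417, 0.1137]
eef_rot: [3.139, 0.094, 0.007]
ft_force: [-0.4, -0.4, -1.2]
gripper_width: 0.323
gripper_force: 60.0
```

```bash
python3 -W ignore cov.py; python3 -W ignore chk.py w7
```

```text
scene 0.58 0 nan
scene 0.59 39 0.09
scene 0.6 38 0.0886
scene 0.61 35 0.0874
scene 0.62 25 0.0855
scene 0.63 21 0.0823
scene 0.64 25 0.0799
scene 0.65 14 0.0769
scene 0.66 3 0.071
top 0.58 0 nan
top 0.59 29 0.0924
top 0.6 43 0.0904
top 0.61 43 0.0862
top 0.62 37 0.0861
top 0.63 35 0.082
top 0.64 41 0.0791
top 0.65 29 0.0771
top 0.66 13 0.0712
11.0833 [0.438  0.0415 0.1118] yaw 3.44 z [ 0.    -0.001 -1.   ] [ 0.8 -0.1 -0.4] [0.02 0.02 0.06]
0.493 268 y 0.044 zmax 0.1261
0.503 245 y 0.0441 zmax 0.1261
0.513 270 y 0.0445 zmax 0.1259
0.523 241 y 0.0449 zmax 0.1261
0.533 237 y 0.0454 zmax 0.1259
0.543 235 y 0.0456 zmax 0.1258
0.553 194 y 0.046 zmax 0.1254
0.563 6 y 0.0459 zmax 0.1241
tip 0.5587260713728632
top z 0.059063823293771564
cover z 0.585 nan 0
cover z 0.59 nan 0
cover z 0.6 nan 0
cover z 0.61 nan 0
cover z 0.63 nan 0
```

Call:
{"method": "play_rows", "body": {
  "targets": "0 0.2 0 0 0 0 0;0.1 0.4 0 0 0 0 0;0.25 0.6 0 0 0 0 0;0.25 0.77 0 0 0 0 0;0.25 0.77 -0.1 0 0 0 0;0.25 0.77 -0.25 0 0 0 0;0.25 0.77 -0.36 0 0 0 0;0.25 0.77 -0.4 0 0 0 0;0.25 0.77 -0.4 0 0 0 0;0.25 0.77 -0.4 0 0 0 0"
}}

```text
clock: 11.97
tcp_pos: [0.5012, 0.2338, 0.0128]
eef_rot: [3.14, 0.094, -0.001]
ft_force: [-0.1, 0.3, -0.6]
gripper_width: 0.316
gripper_force: 60.0
```

```bash
python3 -W ignore chk.py w8 | head -9
```

```text
11.9667 [0.5012 0.2338 0.0128] yaw 3.41 z [-0.001 -0.    -1.   ] [-0.1  0.3 -0.6] [ 0.04 -0.04 -0.02]
tip None
top z 0.05932155972978921
cover z 0.585 nan 0
cover z 0.59 nan 0
cover z 0.6 nan 0
cover z 0.61 nan 0
cover z 0.63 nan 0
```

Call:
{"method": "play_rows", "body": {
  "targets": "0 0 -0.02 0 0 0 0;0 0 -0.039 0 0 0 0;0 0 -0.039 0 0 0 0;0 0 -0.039 0 0 0 0;0 0 -0.039 0 0 0 0.5;0 0 -0.039 0 0 0 0.7;0 0 -0.039 0 0 0 0.8;0 0 -0.039 0 0 0 0.8;0 0 -0.039 0 0 0 0.8"
}}

```text
clock: 12.77
tcp_pos: [0.5015, 0.2343, 0.0029]
eef_rot: [3.14, 0.094, 0.0]
ft_force: [0.8, -0.1, 0.2]
gripper_width: 0.62
gripper_force: 0.0
```

Call:
{"method": "play_rows", "body": {
  "targets": "0 0 0 0 0 0 1;0 0 0 0 0 0 1;0 0 0 0 0 0 1;0 0 0 0 0 0 1;0 0 0 0 0 0 1;0 0 0.1 0 0 0 1;0 0 0.2 0 0 0 1;0 0 0.4 0 0 0 1;0 0 0.7 0 0 0 1;0 0 0.7 0 0 0 1;0 0 0.7 0 0 0 1;0 0 0.7 0 0 0 1"
}}

```text
clock: 13.77
tcp_pos: [0.5027, 0.2349, 0.1806]
eef_rot: [-3.139, -0.094, -0.008]
ft_force: [0.6, 0.0, -0.9]
gripper_width: 1.0
gripper_force: 0.0
```

```bash
python3 -W ignore - <<'E'
from fit import *
s=monitor.sense(); print(s["tcp_pos"],s["q"].round(2))
p=vision.camera("wrist"); W=wworld(p,s); save("w9",p["frame"])
x,y,z=W[...,0],W[...,1],W[...,2]
for r in vision.cut_out("screwdriver",p)[:2]: print(r["conf"],np.nanmedian(W[r["region"]],0),rect(W[r["region"]&np.isfinite(z)]))
for r in vision.cut_out("cover",p)[:3]: print("cover",r["conf"],r["xy"],np.nanmedian(W[r["region"]],0))
n=(abs(x-.62)<.06)&(abs(y-.045)<.045)&(z>.073)&(z<.1); print("cov",rect(W[n]),n.sum())
for a in np.arange(.575,.66,.01):
    c=n&(abs(x-a-.005)<.005); print(round(a+.005,3),c.sum(),np.nanmedian(z[c]).round(4))
E
```

```text
[0.50268698 0.23491793 0.18061026] [-0.    0.26 -0.6   1.69  0.15  1.24 -2.15]
0.77 [0.50044595 0.23538521 0.02331835] (array([533.8, 236.5]), array([175.1,  26.9]), 2.4)
cover 0.93 [522.4, 96.7] [0.61718703 0.05057716 0.08431798]
cover 0.6 [574.1, 143.0] [ 0.58541449 -0.09496351  0.02168423]
cov (array([619.2,  46. ]), array([64.8, 58.5]), 0.9) 2846
0.58 0 nan
0.59 406 0.0908
0.6 473 0.0889
0.61 459 0.0864
0.62 449 0.0838
0.63 427 0.081
0.64 410 0.0783
0.65 222 0.0763
0.66 0 nan
```

Call:
{"method": "play_rows", "body": {
  "targets": "0.1 -0.16 0 0 0 -0.03 1;0.2 -0.32 0 0 0 -0.03 1;0.3 -0.48 0 0 -0.05 -0.03 1;0.4 -0.64 0 0 -0.1 -0.03 1;0.43 -0.757 -0.1 0 -0.15 -0.03 1;0.43 -0.757 -0.25 0 -0.15 -0.03 1;0.43 -0.757 -0.25 0 -0.15 -0.03 1;0.43 -0.757 -0.25 0 -0.15 -0.03 1;0.43 -0.757 -0.25 0 -0.15 -0.03 1"
}}

```text
clock: 14.67
tcp_pos: [0.6086, 0.0466, 0.1153]
eef_rot: [3.114, 0.022, 0.366]
ft_force: [0.6, 0.7, 0.3]
gripper_width: 0.995
gripper_force: 0.0
```

```bash
python3 -W ignore - <<'E'
from fit import *
s=monitor.sense(); M=yaw(s); print(s["clock"],s["tcp_pos"].round(4),np.degrees(np.arctan2(M[1,0],M[0,0])).round(2),M[:,2].round(3))
p=vision.camera("wrist"); W=wworld(p,s); save("w10",p["frame"])
x,y,z=W[...,0],W[...,1],W[...,2]
n=(abs(x-.62)<.06)&(abs(y-.045)<.045)&(z>.073)&(z<.1)
print("cov",rect(W[n]),n.sum(),W[n].min(0),W[n].max(0))
p=vision.camera("top"); W=world(p); x,y,z=W[...,0],W[...,1],W[...,2]
p=vision.camera("scene"); save("s10",p["frame"])
im=cv2.resize(cv2.imread("pics/s10.png")[140:260,250:400],None,fx=4,fy=4,interpolation=2)
im2=cv2.resize(cv2.imread("pics/w10.png"),(600,375))
cv2.imwrite("pics/c10.png",np.vstack([im2[:,:600],im[:220]]))
E
```

```text
14.6667 [0.6086 0.0466 0.1153] 0.86 [ 0.232 -0.004 -0.973]
cov (array([627.3,  45.5]), array([47.6, 56.3]), 0.9) 5950 [0.60327566 0.01717633 0.0735651 ] [0.65139161 0.07399792 0.08937362]
```

View pics/c10.png

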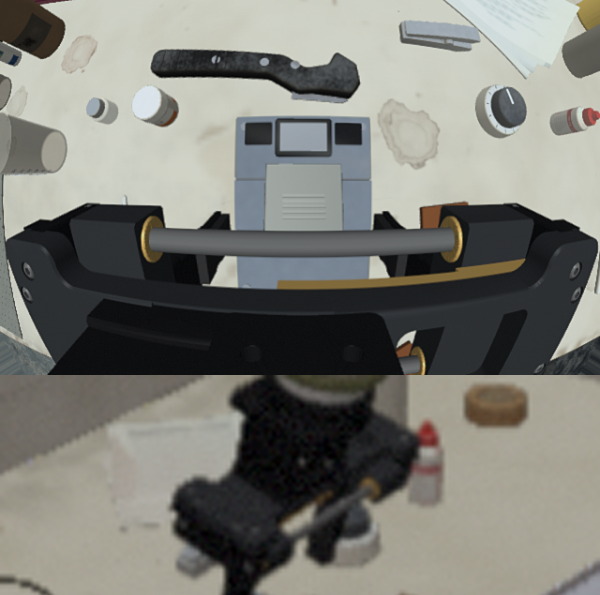

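The cover is centred between the open fingers (y 45.5 mm against 46.6 mm for the tool), so I'll descend and grip.

Call:
{"method": "play_rows", "body": {
  "targets": "0.015 -0.004 -0.06 0 0 0 1;0.03 -0.004 -0.12 0 0 0 1;0.05 -0.004 -0.183 0 0 0 1;0.05 -0.004 -0.183 0 0 0 1;0.05 -0.004 -0.183 0 0 0 1",
  "squeeze": 25
}}

```text
clock: 15.23
tcp_pos: [0.6214, 0.0449, 0.07]
eef_rot: [3.113, 0.021, 0.368]
ft_force: [-0.2, 0.6, -0.4]
gripper_width: 1.002
gripper_force: 0.0
```

Call:
{"method": "play_rows", "body": {
  "targets": "0 0 0 0 0 0 0.5;0 0 0 0 0 0 0.5;0 0 0 0 0 0 0.5;0 0 0 0 0 0 0.5;0 0 0 0 0 0 0.5;0 0 0 0 0 0 0.5;0 0 0 0 0 0 0.5;0 0 0 0 0 0 0.5;0 0 0 0 0 0 0.5;0 0 0 0 0 0 0.5;0 0 0 0 0 0 0.5"
}}

```text
clock: 16.15
tcp_pos: [0.6217, 0.0444, 0.0699]
eef_rot: [3.113, 0.02, 0.369]
ft_force: [0.2, 1.9, 4.5]
gripper_width: 0.64
gripper_force: 25.0
```

Call:
{"method": "play_rows", "body": {
  "targets": "0 0 0.03 0 0 0 0.5;0 0 0.06 0 0 0 0.5;0 0 0.12 0 0 0 0.5;0 0 0.24 0 0 0 0.5;0 0 0.36 0 0 0 0.5;0 0 0.45 0 0.05 0 0.5;0 0 0.45 0 0.1 0 0.5;0 0 0.45 0 0.15 0 0.5;0 0 0.45 0 0.15 0 0.5;0 0 0.45 0 0.15 0 0.5"
}}

```text
clock: 16.98
tcp_pos: [0.6215, 0.0437, 0.1813]
eef_rot: [3.136, 0.02, -0.0]
ft_force: [-0.1, -0.2, -0.1]
gripper_width: 0.64
gripper_force: 25.0
```

```bash
python3 -W ignore - <<'E'
from fit import *
s=monitor.sense(); M=yaw(s); print(s["clock"],s["tcp_pos"].round(4),np.degrees(np.arctan2(M[1,0],M[0,0])).round(2),M[:,2].round(3),s["gripper_width"],s["q"].round(2))
p=vision.camera("wrist"); W=wworld(p,s); t=s["tcp_pos"]
x,y,z=W[...,0],W[...,1],W[...,2]; v,u=np.mgrid[:400,:640]
n=(x>t[0]+.012)&(x<t[0]+.05)&(abs(y-t[1])<.027)&(z>t[2]-.02)&(z<t[2]+.04)
for a in np.arange(.01,.05,.005):
    c=n&(x>t[0]+a)&(x<t[0]+a+.005)
    if c.sum(): print(round(a,3),c.sum(),(np.nanmedian(z[c])-t[2]).round(4))
E
```

```text
16.9833 [0.6215 0.0437 0.1813] 0.73 [-0.    -0.005 -1.   ] 0.6400103110556038 [ 0.21  0.39 -0.46  1.5   0.18  1.29 -1.83]
0.01 655 0.0072
0.015 1060 0.005
0.02 1031 0.0023
0.025 1028 -0.0004
0.03 65 -0.0021
```

The cover swung to about 28° lip-up in the grip. I'll carry it over the tray while tilting the tool to level it.

Call:
{"method": "play_rows", "body": {
  "targets": "-0.1 -0.14 0 0 0.05 0 0.5;-0.2 -0.28 0 0 0.1 0 0.5;-0.3 -0.42 0 0 0.15 0 0.5;-0.4 -0.56 0 0 0.2 0 0.5;-0.5 -0.7 0 0 0.25 0 0.5;-0.6 -0.85 0 0 0.3 0 0.5;-0.686 -1 0 0 0.3 0 0.5;-0.686 -1 0 0 0.3 0 0.5;-0.686 -1 0 0 0.3 0 0.5"
}}

```text
clock: 17.78
tcp_pos: [0.4471, -0.2102, 0.1821]
eef_rot: [3.051, 0.011, -0.732]
ft_force: [0.3, 0.2, -0.2]
gripper_width: 0.641
gripper_force: 25.0
```

Call:
{"method": "play_rows", "body": {
  "targets": "0 -0.13 0 0 0 0 0.5;0 -0.26 -0.1 0 0 0 0.5;0 -0.26 -0.2 0 0 0 0.5;0 -0.26 -0.3 0 0 0 0.5;0 -0.26 -0.3 0 0 0 0.5;0 -0.26 -0.3 0 0 0 0.5"
}}

```text
clock: 18.28
tcp_pos: [0.4494, -0.2699, 0.1071]
eef_rot: [3.053, 0.025, -0.734]
ft_force: [0.1, -0.1, 0.5]
gripper_width: 0.638
gripper_force: 25.0
```

```bash
cat > held.py <<'E'
from fit import *
s=monitor.sense(); M=yaw(s); t=s["tcp_pos"]; print(s["clock"],t.round(4),np.degrees(np.arctan2(M[1,0],M[0,0])).round(2),M[:,2].round(3),s["gripper_width"].round(3),s["q"].round(2))
p=vision.camera("wrist"); W=wworld(p,s); save("held",p["frame"])
x,y,z=W[...,0],W[...,1],W[...,2]
n=(x>t[0]+.0)&(x<t[0]+.055)&(abs(y-t[1])<.027)&(z>t[2]-.03)&(z<t[2]+.04)
for a in np.arange(0,.05,.005):
    c=n&(x>t[0]+a)&(x<t[0]+a+.005)
    if c.sum(): print(round(a+.0025,4),c.sum(),(np.nanmedian(z[c])-t[2]).round(4),np.nanmedian(y[c]).round(3))
r=(abs(x-.453)<.09)&(abs(y+.274)<.09)&(z>.012)&(z<.019); print("rim",rect(W[r]))
for n in("top","scene"):
    p=vision.camera(n); W=world(p); x,y,z=W[...,0],W[...,1],W[...,2]
    for a in np.arange(-.035,.05,.01):
        c=(x>t[0]+a)&(x<t[0]+a+.01)&(abs(y-t[1])<.025)&(z>t[2]-.03)&(z<t[2]+.03)
        if c.sum()>3: print(n,round(a+.005,3),c.sum(),(np.nanmedian(z[c])-t[2]).round(4))
E
python3 -W ignore held.py
```

```text
Traceback (most recent call last):
  File "held.py", line 2, in <module>
    s=monitor.sense(); M=yaw(s); t=s["tcp_pos"]; print(s["clock"],t.round(4),np.degrees(np.arctan2(M[1,0],M[0,0])).round(2),M[:,2].round(3),s["gripper_width"].round(3),s["q"].round(2))
                                                                                                                                            ^^^^^^^^^^^^^^^^^^^^^^^^
AttributeError: 'float' object has no attribute 'round'
```

```bash
sed -i 's/s\["gripper_width"\].round(3)/s["gripper_width"]/' held.py; python3 -W ignore held.py
```

```text
18.2833 [ 0.4494 -0.2699  0.1071] 0.95 [-0.455 -0.005 -0.891] 0.6382206911772463 [ 0.55  0.55 -0.28  1.5   0.28  1.57 -1.34]
0.0025 529 0.022 -0.27
0.0075 69 0.0081 -0.26
0.0125 1689 0.0051 -0.269
0.0175 1678 -0.0021 -0.271
0.0225 1621 -0.0095 -0.27
0.0275 509 -0.0144 -0.271
rim (array([ 453.9, -271.8]), array([150.6, 150.4]), 84.9)
scene -0.02 4 0.0152
scene -0.01 28 0.0146
scene 0.0 13 0.0139
scene 0.01 13 -0.0129
```

View pics/held.png

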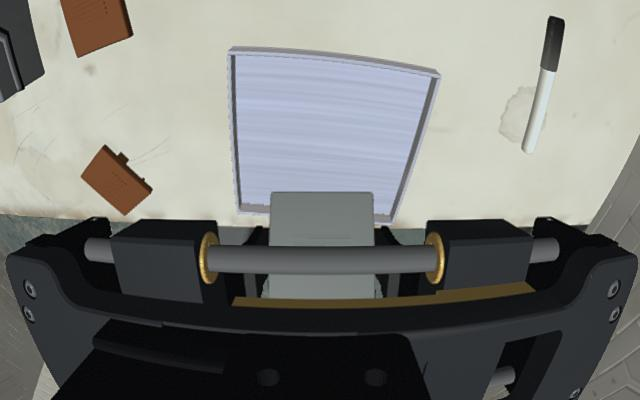

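The picture shows the cover steeply tilted, front edge at (322,193), so I tilted it the wrong way. I'll turn it back about -y.

Call:
{"method": "play_rows", "body": {
  "targets": "0 0 0 0 -0.08 0 0.5;0 0 0 0 -0.16 0 0.5;0 0 0 0 -0.24 0 0.5;0 0 0 0 -0.32 0 0.5;0 0 0 0 -0.4 0 0.5;0 0 0 0 -0.48 0 0.5;0 0 0 0 -0.55 0 0.5;0 0 0 0 -0.6 0 0.5;0 0 0 0 -0.6 0 0.5;0 0 0 0 -0.6 0 0.5"
}}

```text
clock: 19.27
tcp_pos: [0.4495, -0.2715, 0.1082]
eef_rot: [3.045, 0.017, 0.73]
ft_force: [-0.2, 0.2, -0.8]
gripper_width: 0.641
gripper_force: 25.0
```

```bash
python3 -W ignore held.py
```

```text
19.2667 [ 0.4495 -0.2715  0.1082] 0.82 [ 0.453 -0.007 -0.891] 0.6412864225191764 [ 0.97  0.   -0.33  2.19 -0.47  0.61 -0.58]
0.0025 949 0.0128 -0.271
0.0075 955 0.0125 -0.271
0.0125 935 0.0123 -0.271
0.0175 925 0.0123 -0.271
0.0225 905 0.0121 -0.271
0.0275 408 0.0118 -0.271
rim (array([ 489.5, -275.2]), array([150.4,  79.6]), 85.3)
top -0.02 28 0.0149
top -0.01 14 0.0161
top 0.0 42 0.0154
top 0.01 43 0.0149
top 0.02 42 0.0131
top 0.03 14 0.014
scene -0.02 8 -0.0013
scene -0.01 5 0.001
scene 0.02 14 0.0131
scene 0.03 8 0.0135
```

Call:
{"method": "play_rows", "body": {
  "targets": "0.024 0 -0.1 0 0 0 0.5;0.024 0 -0.2 0 0 0 0.5;0.024 0 -0.3 0 0 0 0.5;0.024 0 -0.34 0 0 0 0.5;0.024 0 -0.36 0 0 0 0.5;0.024 0 -0.375 0 0 0 0.5;0.024 0 -0.375 0 0 0 0.5;0.024 0 -0.375 0 0 0 0.5"
}}

```text
clock: 20.08
tcp_pos: [0.4567, -0.2715, 0.0144]
eef_rot: [3.045, 0.019, 0.733]
ft_force: [-0.2, -0.5, -0.5]
gripper_width: 0.642
gripper_force: 25.0
```

Next I'll lower the last 2 mm, release gently, then rise.

Call:
{"method": "play_rows", "body": {
  "targets": "0 0 -0.008 0 0 0 0.5;0 0 -0.008 0 0 0 0.5;0 0 -0.008 0 0 0 0.7;0 0 -0.008 0 0 0 0.75;0 0 -0.008 0 0 0 0.8;0 0 -0.008 0 0 0 0.85;0 0 -0.008 0 0 0 0.85;0 0 -0.008 0 0 0 0.85;0 0 -0.008 0 0 0 0.85"
}}

```text
clock: 20.83
tcp_pos: [0.4559, -0.2711, 0.0113]
eef_rot: [3.046, 0.018, 0.731]
ft_force: [0.4, 0.1, 0.7]
gripper_width: 0.844
gripper_force: 0.0
```

Call:
{"method": "play_rows", "body": {
  "targets": "0 0 0.05 0 0 0 0.85;0 0 0.15 0 0 0 0.85;0 0 0.3 0 0 0 0.85;-0.0 0 0.5 0 0 0 0.85;0 0 0.7 0 0.1 0 0.85;0 0 0.7 0 0.2 0 0.85;0 0 0.7 0 0.3 0 0.85;0 0 0.7 0 0.3 0 0.85;0 0 0.7 0 0.3 0 0.85"
}}

```text
clock: 21.58
tcp_pos: [0.4585, -0.2696, 0.1858]
eef_rot: [3.137, 0.027, -0.01]
ft_force: [0.0, 0.3, -1.1]
gripper_width: 0.851
gripper_force: 0.0
```

Call:
{"method": "play_rows", "body": {
  "targets": "0.2 0.3 0 0 0 0 0.85;0.4 0.6 0 0 0 0 0.85;0.4 0.9 0 0 0 0 0.85;0.4 0.9 0 0 0 0 0.85;0.4 0.9 0 0 0 0 0.85"
}}

```text
clock: 22.0
tcp_pos: [0.5429, -0.0817, 0.186]
eef_rot: [3.137, 0.02, 0.001]
ft_force: [1.0, 0.6, 0.7]
gripper_width: 0.852
gripper_force: 0.0
```

```bash
python3 -W ignore - <<'E'
from fit import *
ims=[]
for n in("scene","top"):
    p=vision.camera(n); W=world(p); x,y,z=W[...,0],W[...,1],W[...,2]; save("f_"+n,p["frame"])
    c=(abs(x-.453)<.06)&(abs(y+.272)<.06)&(z>.017)&(z<.05); P=W[c]; print(n,c.sum(),rect(P),np.median(P,0))
    A=np.c_[P[:,:2]-P[:,:2].mean(0),np.ones(len(P))]; print("plane",np.linalg.lstsq(A,P[:,2],rcond=None)[0])
    for r in vision.cut_out("screwdriver",p)[:1]: print(r["conf"],np.nanmedian(W[r["region"]],0))
print(monitor.sense()["clock"])
a=cv2.resize(cv2.imread("pics/f_scene.png")[140:360,180:480],None,fx=2.6,fy=2.6,interpolation=2); cv2.imwrite("pics/fs.png",a)
E
```

```text
scene 203 (array([ 451.7, -268.6]), array([62.3, 66.5]), 89.9) [ 0.44866853 -0.26461435  0.0252277 ]
plane [-0.00959249 -0.02872934  0.02497166]
0.81 [0.47887168 0.24068188 0.02345945]
top 270 (array([ 451.7, -270.9]), array([63.7, 54.8]), 1.7) [ 0.45042505 -0.27051531  0.02532553]
plane [-0.02053631 -0.01203327  0.02546297]
0.71 [0.48537147 0.2339071  0.02471545]
22.2
```

View pics/fs.png

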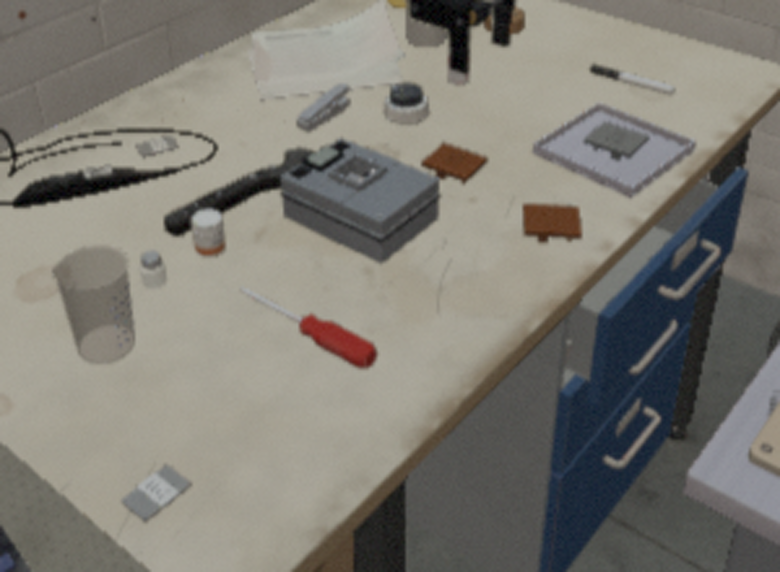

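The cover lies flat in the tray at crop (615,138), with its top at 25 mm as expected. The screwdriver lies on bare bench at (310,325), and none of the bystanders shows any sign of having moved.

```bash
python3 -c "
from rig import order
print(order.job_done())"
```

```text
the job is handed in; nothing more can be done
None
```

The job is handed in: the screwdriver levered the cover free, and the cover now lies flat in the tray with the screwdriver on bare bench; no verdict came back.

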